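Seal the control jar and vent the culture jar

ROBOT

A 6-joint arm with a two-finger parallel gripper is mounted at the origin on a cart in front of the work surface, level with it; the furniture and walls round the work are solid. World frame = base frame: x ahead of the robot, y to its left, z up, the work surface at z = 0. Lengths are in mm, angles in degrees, forces in N, time in s.
With the tool pointing down it reaches from about 300 to 850 mm from the base axis. Payload 4.2 kg.
Tool frame: the origin (TCP) lies midway between the tips of the shut fingers; the grasp point (between the pads) lies 19 mm behind it; z points along the fingers, y is the line along which they close (so a half turn about z gives the same grasp; the last joint's range is limited). The gripper opens to 91 mm and grips with 3 to 60 N. Pads are 32 mm wide; open, the fingers measure 118 mm over their backs; the gripper's body (76 mm by 178 mm) begins 60 mm behind the grasp point.
Start: joints at [71.505, 18.312, 89.639, -0, 72.044, -1.146], TCP at [171.465, 548.859, 180.376] pointing down, gripper open.
Joint ranges: [-177.97, 177.97], [-48.28, 115.42], [12.27, 149.76], [-77.06, 257.06], [2.81, 150.46], [-146.56, 146.56]. Speed limits (degrees/s): [147.25, 147.25, 180, 180, 180, 180].

INTERFACE

Orientations are given as [roll, pitch, yaw] about the fixed x, y, z axes, in that order (R = Rz(yaw) Ry(pitch) Rx(roll)).
In Python, from workcell import env gives the robot as it stands.
- The arm moves only by the tool send_rows, never from a script. Its argument "steps" is a list that holds one entry, the list of rows, each a list of 5 numbers: the shift along the tool's x, y, z scaled (see below), then the turn about the tool's z scaled (see below), then the opening, from 0 (shut) to 1 (fully open). In form: [[[dx, dy, dz, yaw, fingers], ...]]. A call has 1 to 5 rows; each row shifts and turns the commanded pose from where the row before left it, along the tool's axes as they then stand; what a row does not reach is not made up. The controller multiplies each number of a shift by 0.04 m and each number of a turn by 0.12 rad. A row lasts 1/12 s, in which the tool goes at most 41.7 mm and 7.16 degrees, less where a joint would pass 70% of its speed; a pose out of reach is approached as far as the arm can. A call with a number of a shift or a turn outside -1 to 1 is refused whole. A call with a gripper value outside its range is refused whole. The fingers move at their own pace and stop on an object; "squeeze" is the grip in N (left out, the last holds). Time passes only in rows, so rows that do not move let the fingers close. It gives the time, the measured TCP pose, the force, the opening and the grip force at its end, in the units of the state.
- env.state(): the state, without advancing time (a new reading comes with each control period).
- env.grab_frame(name): name is "scene" or "top"; returns a dict with "pixels" (420x560x3 uint8, red, green, blue), "depth" (420x560 float32, mm along the optical axis (not along the pixel's ray), 0 where there is no reading), "intrinsics" (3x3 intrinsics, pixels), "dist" ([k1, k2, p1, p2, k3] as OpenCV has them; the pictures are not rectified), "cam_to_world" (4x4, takes a point from camera to world coordinates). Camera axes: x right, y down, z forward; pixel columns grow to the right and rows downward; lengths in mm; the calibration is good to about 2 mm. A picture is of the moment at which its call begins.
- env.job_done(): hands the job in; it is judged then, once.
The state is a dict: "time_s": time; "qpos": joint angles; "qvel": joint speeds; "effort": joint torques, N m; "ee_pos": TCP position; "ee_rot": TCP orientation; "force": force on the tool from outside, world axes, zero at the start; "torque": the same for the moment, N m; "gripper_width": finger opening in mm; "gripper_force": force on a finger pad.
Only numpy, scipy, OpenCV 4.12 (cv2) and the standard library are available. Lean on these libraries where they do the work, as an engineer would, in place of code of your own. Each camera call takes 0.05 s, during which the arm holds its last target. There are 200 camera calls.

TASK

Set the tall square jar on the empty plate, squarely down between its four stops, and only then screw its cap fully home (clockwise). Also unscrew the cap of the short jar standing on the other plate all the way to its stop (anticlockwise, the cap stays on its jar), leaving that jar between its stops. Leave the spare short jar and all the other things where they are.

Things in the scene. Friction and masses are not known exactly. Their poses are not given: they have to be found in the camera images.
- jar_tall: Square white plastic sample jar, 102 mm high over all: body 52 x 52 x 72 mm, round neck 6 mm high (35 mm across), then a round black ribbed screw cap 44 mm across and 24 mm high that cannot come off. Origin: centre of the underside; z up; a small black nib on the shoulder marks its -x side. It starts on the worktop with its cap partly unscrewed, with a flask behind it and a bottle before it.
- jar_tall_cap_top (a point): Centre of the top of the tall jar's cap, 102 mm above the jar's underside; turns with the cap.
- jar_tall_cap (a joint): Turn of the tall jar's cap, rad: 0 = screwed fully home (white bar on the cap top points to the nib), grows anticlockwise seen from above as it unscrews, stop at 2.6. Resistance about 0.12 N m; the jar itself must be kept from turning (the plate's stops do this).
- jar_short: Square white plastic sample jar, 76 mm high over all: body 52 x 52 x 46 mm, round neck 6 mm high (35 mm across), then a round black ribbed screw cap 44 mm across and 24 mm high that cannot come off. Origin: centre of the underside; z up; a small black nib on the shoulder marks its -x side. It starts between the stops of one plate with its cap home or nearly so.
- jar_short_cap_top (a point): Centre of the top of the cap of the short jar on the plate, 76 mm above the jar's underside; turns with the cap.
- jar_short_cap (a joint): Turn of the short jar's cap, rad: 0 = screwed fully home (white bar on the cap top points to the nib), grows anticlockwise seen from above as it unscrews, stop at 2.4. Resistance about 0.12 N m; the jar itself must be kept from turning (the plate's stops do this).
- plate_free: Fixed aluminium plate 100 x 100 x 8 mm with four steel stops, each 40 mm long, 10 mm wide and standing 12 mm above the plate, one parallel to each side; their inner faces are 58 mm apart, so a jar 52 mm square stands between them in any quarter turn. Origin: centre of the underside on the worktop; axes parallel to its sides. This one is empty at the start; it may be on the left or on the right.
- plate_occupied: Fixed aluminium plate 100 x 100 x 8 mm with four steel stops, each 40 mm long, 10 mm wide and standing 12 mm above the plate, one parallel to each side; their inner faces are 58 mm apart, so a jar 52 mm square stands between them in any quarter turn. Origin: centre of the underside on the worktop; axes parallel to its sides. This one carries the short jar.
- jar_spare: Square white plastic sample jar, 76 mm high over all: body 52 x 52 x 46 mm, round neck 6 mm high (35 mm across), then a round black ribbed screw cap 44 mm across and 24 mm high that cannot come off. Origin: centre of the underside; z up; a small black nib on the shoulder marks its -x side. A spare like the short jar, standing on the worktop. Bystander.
- flask: Conical stoppered flask, 62 mm across at the foot, 119 mm high; origin: centre of the underside. Bystander.
- amber_bottle: Amber bottle with a white cap, 52 mm across, 118 mm high; origin: centre of the underside. Bystander.
- white_bottle: Pale bottle with a black cap, 64 mm across, 135 mm high; origin: centre of the underside. Bystander.
- vial: Small vial with a black cap, 24 mm across, 56 mm high; origin: centre of the underside. Bystander.
- timer: White bench timer, 62 x 62 x 18 mm, lying flat; origin: centre of the underside. Bystander.
Not all that is in view belongs to the job. Leave any green or red look-alike of the jar_short alone.

How it is judged:
By the outcome, as a careful person would: the job done as asked, in the order asked, and still so for the second after the job is handed in, with the robot touching nothing.
It also fails if it takes over 64 s, if anything falls off the work surface, if the arm or the gripper's body presses on something with over 40 N, if the wrist force passes 120 N, or if a joint passes its speed limit or range.

## Working session

There is one attempt and no reset: what is moved stays moved. The work goes in short steps, Python scripts to look and compute and a tool call to move; the robot and the scene stay as the last step left them, time stands still between calls to the robot, and variables do not carry over. Pictures are saved under pics/ and viewed, at most 10 in all, crops included, and the job is handed in when it is done.

Besides the shell and the picture viewer there is one more tool, called after "Request:" in YAML: its name, and indented under it one key for each argument. send_rows: Moves the arm, as the interface text tells. Shifts and turns lie within -1 to 1; 1 stands for 0.04 m of shift or 0.12 rad of turn. Its arguments: {"type":"object","properties":{"steps":{"type":"array"},"squeeze":{"type":"number"}},"required":["steps"]}

```bash
mkdir -p pics; cat > h.py <<'E'
import numpy as np, cv2, pickle
from workcell import env
def grab(n):
    f=env.grab_frame(n); pickle.dump(f,open(f'{n}.pkl','wb')); return f
def load(n): return pickle.load(open(f'{n}.pkl','rb'))
def cloud(f):
    h,w=f['depth'].shape; u,v=np.meshgrid(np.arange(w),np.arange(h))
    p=cv2.undistortPoints(np.stack([u,v],-1).reshape(-1,1,2).astype(np.float64),np.array(f['intrinsics']),np.array(f['dist'])).reshape(h,w,2)
    d=f['depth'][...,None]; c=np.concatenate([p*d,d],-1); T=np.array(f['cam_to_world'])
    return c@T[:3,:3].T+T[:3,3]
def ray(f,uv,z):
    p=cv2.undistortPoints(np.array(uv,float).reshape(-1,1,2),np.array(f['intrinsics']),np.array(f['dist'])).reshape(-1,2)
    T=np.array(f['cam_to_world']); d=np.c_[p,np.ones(len(p))]@T[:3,:3].T
    return T[:3,3]+d*((z-T[2,3])/d[:,2])[:,None]
E
python3 - <<'E'
from h import *
for n in ('top','scene'):
    f=grab(n); cv2.imwrite(f'pics/{n}0.png',cv2.resize(f['pixels'][...,::-1],(784,588)))
    T=np.array(f['cam_to_world']); print(n,T.round(2).tolist())
s=env.state(); print(s)
E
```

```text
top [[-0.0, -0.99, 0.12, 382.53], [-1.0, 0.01, 0.0, 22.79], [-0.01, -0.12, -0.99, 1779.74], [0.0, 0.0, 0.0, 1.0]]
scene [[0.64, -0.35, 0.69, -459.72], [-0.77, -0.27, 0.58, -861.73], [-0.01, -0.9, -0.44, 742.92], [0.0, 0.0, 0.0, 1.0]]
{'time_s': 0.1, 'qpos': array([ 7.15047273e+01,  1.83468849e+01,  8.96979820e+01, -2.41980797e-04,
        7.20416170e+01, -1.14419706e+00]), 'qvel': array([-0.03732831, -0.07471473, -0.18928306,  0.0477052 ,  0.02796989,
        0.00966792]), 'effort': array([ 4.42864839e-04, -4.13336205e+01, -2.32507360e+01,  7.29461946e-02,
        4.21009830e-02, -4.81296581e-05]), 'ee_pos': array([171.31233456, 548.38605482, 179.62504823]), 'ee_rot': array([-1.79913529e+02, -1.49693387e-03,  1.62648998e+02]), 'force': array([ 0.16604522,  0.49643954, -0.34858086]), 'torque': array([-0.05308563,  0.02416825,  0.01906164]), 'gripper_force': 0.0, 'gripper_width': 91.27548112834175}
```

View pics/top0.png

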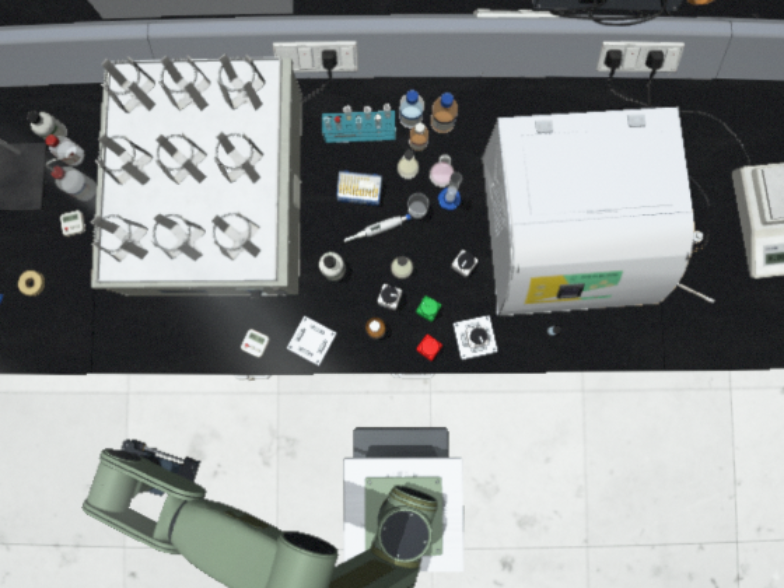

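View pics/scene0.png

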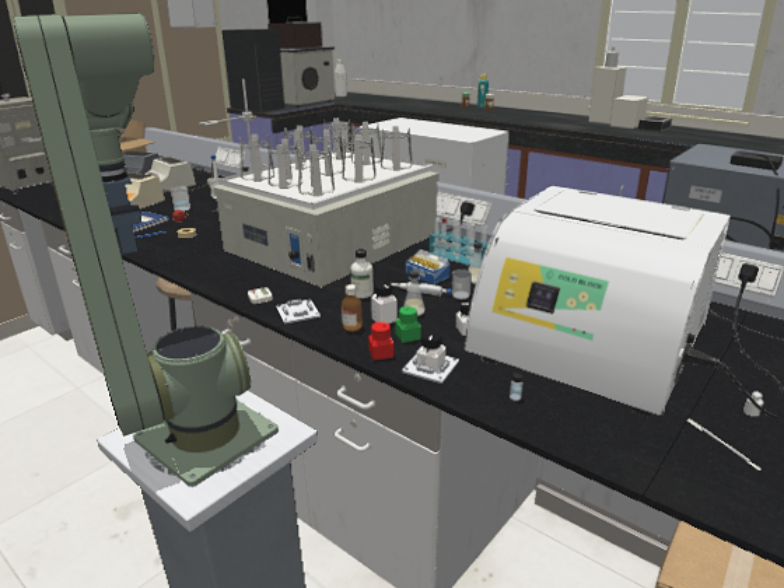

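The top view shows (at 1.4x scale) the tall jar at (389,296), the amber bottle at (376,328), the flask at (402,267) and the empty plate at (312,340). The short jar on its plate is at (477,338) and the spare at (464,263). Green and red look-alikes stand at (429,308) and (429,347).

```bash
cat > m.py <<'E'
from h import *
f=load('top'); c=cloud(f); im=f['pixels']
def at(name,x0,x1,y0,y1):
    # region in 784-scale picture
    return slice(int(y0/1.4),int(y1/1.4)),slice(int(x0/1.4),int(x1/1.4))
g=im.astype(int).min(-1)
for n,b in dict(tall=(375,404,281,311),spare=(450,479,247,277),short=(450,500,312,360),free=(285,340,312,366)).items():
    s=at(n,*b); m=np.uint8(im[s].astype(int).min(-1)>120)
    k,l,st,ce=cv2.connectedComponentsWithStats(m); i=1+np.argmax(st[1:,4]) 
    v,u=np.nonzero(l==i); z=c[s][l==i][:,2]
    cn=cv2.convexHull(np.c_[u,v].astype(np.float32)); cn=cn.reshape(-1,2)+[s[1].start,s[0].start]
    zz={'tall':72,'spare':46,'short':8,'free':8}[n]
    w=ray(f,cn,zz)[:,:2].astype(np.float32); r=cv2.minAreaRect(w)
    print(n,[np.round(q,1) for q in r],'zmed',np.median(z).round(1))
    if n!='free':
        # cap by depth
        zt={'tall':102,'spare':76,'short':84}[n]
        C=c[s]; mm=(abs(C[...,2]-zt)<8); 
        if mm.sum(): print('  cap pts',mm.sum(),C[mm].mean(0).round(1),np.ptp(C[mm],axis=0).round(1))
print(f['intrinsics'],'floor z',np.median(c[225:235,150:200,2]))
crops=[cv2.resize(im[a][...,::-1],(390,290),interpolation=cv2.INTER_CUBIC) for a in (at(0,372,412,280,310),at(0,450,500,312,350),at(0,284,340,312,366*0+353),at(0,300,500,245,365))]
cv2.imwrite('pics/c0.png',np.vstack([np.hstack(crops[:2]),np.hstack(crops[2:])]))
E
python3 m.py
```

```text
tall [array([580.9,  34.4]), array([52.2, 53.9]), np.float64(73.0)] zmed 67.5
  cap pts 114 [584.   34.  101.8] [41.1 43.6 14.9]
spare [array([ 673.2, -167.9]), array([51.1, 52.3]), np.float64(54.1)] zmed 41.9
  cap pts 100 [ 676.8 -169.9   75.8] [42.  41.6 15. ]
short [array([ 475.4, -198.3]), array([102.7, 101.6]), np.float64(11.7)] zmed 10.6
  cap pts 112 [ 476.5 -199.1   83.9] [80.3 75.3 15.1]
free [array([468.6, 246.6]), array([102.5, 101.5]), np.float64(63.3)] zmed 8.5
[[466.65639158   0.         278.51445522]
 [  0.         466.65639158 209.7613615 ]
 [  0.           0.           1.        ]] floor z -0.3152628429311335
```

View pics/c0.png

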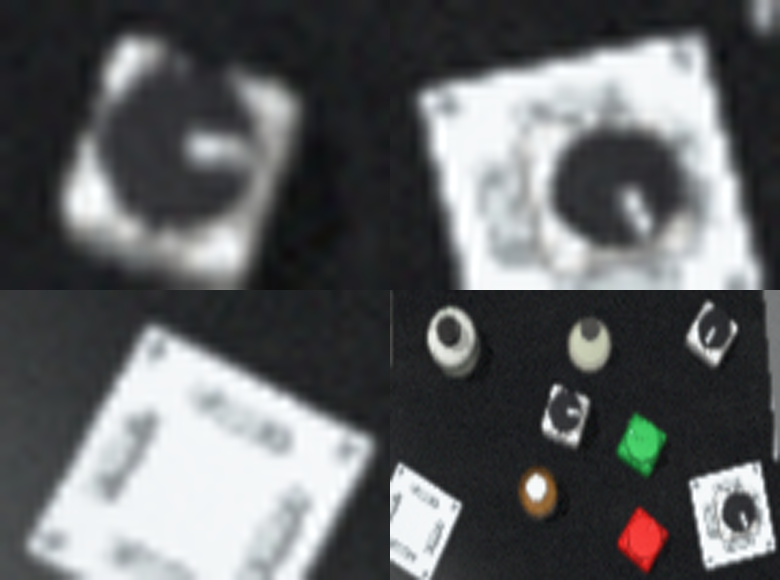

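The crops show the tall cap's bar pointing to -y and the short cap's bar pointing to about -x. The tall jar's nib isn't clear. Next I'll measure the obstacles and refine the centres.

```bash
cat > m2.py <<'E'
from h import *
f=load('top'); c=cloud(f); im=f['pixels'].astype(int)
def comp(n,m,z,box):
    x0,x1,y0,y1=[int(q/1.4) for q in box]; mm=np.zeros(m.shape,np.uint8); mm[y0:y1,x0:x1]=m[y0:y1,x0:x1]
    k,l,st,ce=cv2.connectedComponentsWithStats(mm); i=1+np.argmax(st[1:,4]); v,u=np.nonzero(l==i)
    w=ray(f,np.c_[u,v],z)[:,:2]; r=cv2.minAreaRect(w.astype(np.float32))
    print(n,'mean',w.mean(0).round(1),'mid',((w.max(0)+w.min(0))/2).round(1),'rect',[np.round(q,1) for q in r],'zmax',np.percentile(c[v,u,2],95).round())
    return l==i
Z=c[...,2]; dark=im.max(-1)<90
comp('tallcap',abs(Z-102)<7,102,(370,410,275,315))
comp('shortcap',abs(Z-84)<7,84,(455,500,318,355))
comp('sparecap',abs(Z-76)<7,76,(447,480,245,280))
comp('green',(im[...,1]>im[...,0]+50)&(Z>35),50,(410,448,290,325))
comp('red',(im[...,0]>im[...,1]+80)&(Z>35),50,(410,448,325,365))
comp('amber',Z>70,110,(362,392,312,345))
comp('flask',Z>60,100,(388,415,250,280))
P=c.reshape(-1,3)
for a,b in (((450,600),(-420,-80)),):
    for y in range(-420,-60,20):
        q=P[(abs(P[:,1]-y)<10)&(P[:,2]>100)&(P[:,0]<900)&(P[:,0]>400)]
        if len(q): print('box y',y,'minx',q[:,0].min().round(),'z',q[q[:,0].argmin(),2].round())
# bar angles
for n,ctr,z in (('tall',None,102),('short',None,84),('spare',None,76)):
    b=dict(tall=(370,410,275,315),short=(455,500,318,355),spare=(447,480,245,280))[n]
    x0,x1,y0,y1=[int(q/1.4) for q in b]; W=ray(f,np.stack(np.meshgrid(range(x0,x1),range(y0,y1)),-1).reshape(-1,2),z)[:,:2]
    Zs=Z[y0:y1,x0:x1].ravel(); cc=W[abs(Zs-z)<5]; ctr=(cc.max(0)+cc.min(0))/2
    g=im[y0:y1,x0:x1].min(-1).ravel(); d=W-ctr; r=np.hypot(*d.T)
    m=(r<18); w=np.clip(g-70,0,None)*m; v=(d*w[:,None]).sum(0)/w.sum()
    print(n,ctr.round(1),'bar ang',np.degrees(np.arctan2(v[1],v[0])).round(1))
E
python3 m2.py
```

```text
tallcap mean [584.1  33.6] mid [584.3  32.7] rect [array([584.3,  34.5]), array([41.2, 41.1]), np.float64(44.4)] zmax 108.0
shortcap mean [ 476.1 -198.6] mid [ 475.3 -197.6] rect [array([ 475.4, -197.6]), array([40.1, 40.1]), np.float64(89.0)] zmax 90.0
sparecap mean [ 677.  -169.8] mid [ 675.8 -169.4] rect [array([ 675.8, -169.4]), array([40.8, 41.4]), np.float64(89.0)] zmax 81.0
green mean [552.2 -70.7] mid [552.5 -69.3] rect [array([552.4, -70.3]), array([51.2, 51.6]), np.float64(59.8)] zmax 82.0
red mean [448.8 -71. ] mid [448.4 -71.8] rect [array([448.6, -70.7]), array([51.1, 50.8]), np.float64(54.1)] zmax 82.0
amber mean [498.2  70.3] mid [498.7  70.6] rect [array([499.1,  69.6]), array([46.6, 48.1]), np.float64(63.2)] zmax 120.0
flask mean [6.641e+02 2.000e-01] mid [665.1   1.3] rect [array([664.1,   0.9]), array([39.7, 32.4]), np.float64(17.9)] zmax 125.0
box y -420 minx 547.0 z 102.0
box y -400 minx 546.0 z 110.0
box y -380 minx 543.0 z 106.0
box y -360 minx 544.0 z 103.0
box y -340 minx 543.0 z 113.0
box y -320 minx 540.0 z 104.0
box y -300 minx 540.0 z 112.0
box y -280 minx 537.0 z 104.0
box y -260 minx 536.0 z 111.0
box y -240 minx 604.0 z 173.0
box y -220 minx 872.0 z 140.0
box y -140 minx 847.0 z 149.0
box y -120 minx 850.0 z 202.0
tall [584.3  32.7] bar ang -108.1
short [ 475.3 -197.7] bar ang -144.2
spare [ 675.8 -169.4] bar ang 146.1
```

```bash
cat > go.py <<'E'
import sys
from h import *
s=env.state(); p=s['ee_pos']; y=s['ee_rot'][2]
t=np.array([float(a) for a in sys.argv[1:4]]); ty=float(sys.argv[4]); d=t-p; a=np.radians(y)
dy=(ty-y+180)%360-180
print('units x,y,z,yaw',np.round([(d[0]*np.cos(a)+d[1]*np.sin(a))/40,(d[0]*np.sin(a)-d[1]*np.cos(a))/40,-d[2]/40,-dy/np.degrees(.12)],2),
 'pos',p.round(1),'rot',s['ee_rot'].round(1),'F',s['force'].round(1),'T',s['torque'].round(2),'w',round(s['gripper_width'],1),'q',s['qpos'].round(),'t',s['time_s'])
E
python3 go.py 583 34 180 163
```

```text
units x,y,z,yaw [-1.366e+01 -9.210e+00 -1.000e-02 -5.000e-02] pos [171.3 548.4 179.6] rot [-179.9   -0.   162.6] F [ 0.2  0.5 -0.3] T [-0.05  0.02  0.02] w 91.3 q [72. 18. 90. -0. 72. -1.] t 0.1
```

Request:
send_rows:
  steps:
    - [[-0.8,-0.54,0,0,1],[-0.8,-0.54,0,0,1],[-0.8,-0.54,0,0,1],[-0.8,-0.54,0,0,1],[-0.8,-0.54,0,0,1]]

```text
time_s: 0.52
ee_pos: [292.5, 396.4, 180.0]
ee_rot: [-180.0, -0.0, 162.7]
force: [1.2, -0.2, -0.6]
gripper_width: 91.2
gripper_force: 0.0
```

Request:
send_rows:
  steps:
    - [[-0.8,-0.54,0,0,0.78],[-0.8,-0.54,0,0,0.78],[-0.8,-0.54,0,0,0.78],[-0.8,-0.54,0,0,0.78],[-0.8,-0.54,0,0,0.78]]

```text
time_s: 0.93
ee_pos: [413.1, 245.5, 180.2]
ee_rot: [-180.0, -0.0, 162.7]
force: [0.9, 0.6, -0.4]
gripper_width: 71.3
gripper_force: 0.0
```

Request:
send_rows:
  steps:
    - [[-0.8,-0.54,0,0,0.78],[-0.8,-0.54,0,0,0.78],[-0.8,-0.54,0,0,0.78],[-0.8,-0.54,0,0,0.78],[-0.8,-0.54,0,0,0.78]]

```text
time_s: 1.35
ee_pos: [533.6, 94.7, 180.0]
ee_rot: [-180.0, -0.0, 162.6]
force: [0.1, 0.8, -0.4]
gripper_width: 71.1
gripper_force: 0.0
```

Request:
send_rows:
  steps:
    - [[-0.8,-0.54,0,0,0.78],[-0.8,-0.54,0,0,0.78],[0,0,0,0,0.78],[0,0,0,0,0.78]]

```text
time_s: 1.68
ee_pos: [581.6, 34.6, 179.3]
ee_rot: [-180.0, -0.1, 162.5]
force: [0.5, -0.2, 0.5]
gripper_width: 71.1
gripper_force: 0.0
```

```bash
python3 go.py 583 34 33 163
```

```text
units x,y,z,yaw [-0.04 -0.    3.66 -0.08] pos [581.6  34.6 179.3] rot [-1.800e+02 -1.000e-01  1.625e+02] F [ 0.5 -0.2  0.5] T [-0.01  0.01 -0.06] w 71.1 q [  2.  19.  89.   0.  72. -70.] t 1.6833
```

Request:
send_rows:
  steps:
    - [[-0.04,0,0.9,-0.08,0.78],[0,0,0.9,0,0.78],[0,0,0.9,0,0.78],[0,0,0.6,0,0.78],[0,0,0.35,0,0.78]]

```text
time_s: 2.1
ee_pos: [579.1, 37.0, 30.9]
ee_rot: [-179.9, -0.4, 163.3]
force: [0.2, -0.1, -0.5]
gripper_width: 71.2
gripper_force: 0.0
```

Request:
send_rows:
  steps:
    - [[0,0,0,0,0.7],[0,0,0,0,0.6],[0,0,0,0,0.3],[0,0,0,0,0.3],[0,0,0,0,0.3]]
  squeeze: 25

```text
time_s: 2.52
ee_pos: [583.8, 36.2, 36.0]
ee_rot: [179.9, 0.2, 163.2]
force: [0.7, 0.8, 2.7]
gripper_width: 43.8
gripper_force: 25.0
```

```bash
python3 go.py 468.6 246.6 230 153.3
```

```text
units x,y,z,yaw [ 4.28  4.2  -4.85  1.44] pos [583.8  36.2  36. ] rot [179.9   0.2 163.2] F [0.7 0.8 2.7] T [0.11 0.04 0.03] w 43.8 q [  2.  26. 100.   0.  54. -71.] t 2.5167
```

The grip width is 43.8 mm, but the body should measure 52 mm. I'll check before lifting.

```bash
python3 - <<'E'
from h import *
f=grab('scene'); t=grab('top')
a=cv2.resize(f['pixels'][190:260,220:330,::-1],(770,490),interpolation=cv2.INTER_CUBIC); cv2.imwrite('pics/g1.png',a)
print(env.state()['gripper_width'],env.state()['ee_pos'],env.state()['gripper_force'])
E
```

```text
43.59197436060941 [583.85471344  36.18868675  35.91818595] 25.000561773777008
```

View pics/g1.png

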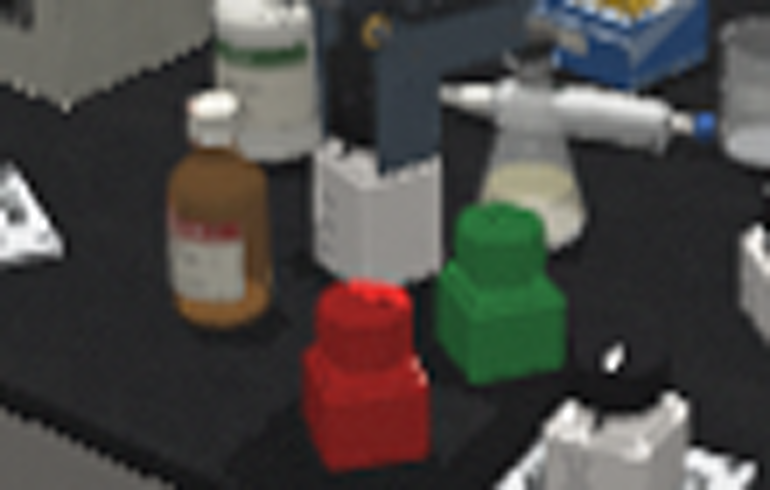

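```bash
python3 - <<'E'
from h import *
f=load('scene'); c=cloud(f)
for u,v in ((410,120),(410,150),(410,158),(410,175),(410,200),(425,240),(350,200),(345,140),(350,165),(410,80),(400,285)):
    print((u,v),c[190+v//7,220+u//7].round(0),f['pixels'][190+v//7,220+u//7])
E
```

```text
(410, 120) [572.   3. 102.] [53 61 68]
(410, 150) [575.   5.  85.] [53 60 69]
(410, 158) [575.   5.  80.] [49 58 65]
(410, 175) [582.  11.  64.] [161 158 154]
(410, 200) [578.   8.  54.] [146 143 140]
(425, 240) [589.   8.  25.] [142 141 137]
(350, 200) [553.  25.  59.] [139 136 133]
(345, 140) [562.  37.  84.] [43 43 42]
(350, 165) [565.  34.  71.] [180 177 173]
(410, 80) [534. -30. 149.] [50 57 64]
(400, 285) [578.  14.   2.] [105 108 106]
```

The depth cloud puts the fingertip at z≈77 while the reported TCP is at 36, and the tips are on the cap (44 mm wide). I'll open the gripper and check the tip height against the reported TCP.

Request:
send_rows:
  steps:
    - [[0,0,0,0,0.78],[0,0,0,0,0.78],[0,0,0,0,0.78],[0,0,0,0,0.78]]

```text
time_s: 2.95
ee_pos: [582.5, 35.5, 34.1]
ee_rot: [-180.0, -0.0, 163.2]
force: [0.7, -0.7, 0.7]
gripper_width: 67.0
gripper_force: 0.0
```

```bash
python3 go.py 583 34 33 163; python3 - <<'E'
from h import *
f=grab('scene'); c=cloud(f)
a=cv2.resize(f['pixels'][150:260,210:350,::-1],(770,605-10),interpolation=cv2.INTER_CUBIC); cv2.imwrite('pics/g2.png',a)
P=c[150:260,210:350]; im=f['pixels'][150:260,210:350].astype(int)
m=(im[...,2]-im[...,0]>8)&(im.max(-1)<110)&(abs(P[...,0]-580)<60)&(abs(P[...,1]-34)<75)&(P[...,2]>10)
q=P[m]; 
for z in range(20,160,10):
    k=q[abs(q[:,2]-z)<5]; 
    if len(k): print(z,len(k),k.min(0).round(),k.max(0).round())
E
```

```text
units x,y,z,yaw [-0.02 -0.03  0.03  0.03] pos [582.5  35.5  34.1] rot [-180.    -0.   163.2] F [ 0.7 -0.7  0.7] T [0.04 0.   0.07] w 67.0 q [  2.  26. 100.  -0.  54. -71.] t 2.95
70 2 [558. -11.  72.] [584.   1.  74.]
80 24 [555. -12.  75.] [591.  74.  85.]
90 22 [557. -19.  85.] [588.  78.  94.]
100 28 [553. -15.  95.] [588.  76. 105.]
110 24 [551. -19. 105.] [586.  76. 115.]
120 29 [551. -18. 115.] [584.  82. 125.]
130 23 [553. -14. 125.] [595.  84. 135.]
140 17 [554.   0. 135.] [610.  80. 145.]
150 22 [523. -40. 146.] [597.  78. 154.]
```

View pics/g2.png

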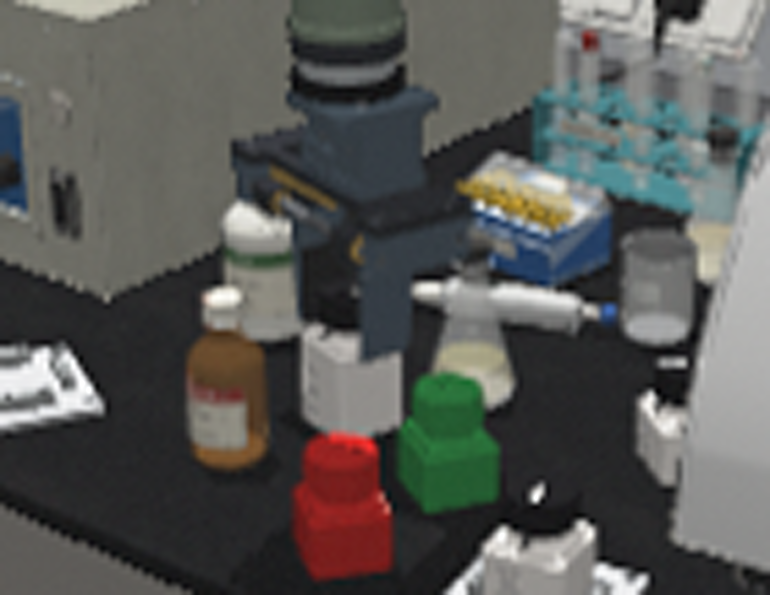

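The picture confirms it: the fingertips end at about z 74, level with the tall jar's cap rim at (335,320), while the reported TCP is 34. True z is therefore reported z + 40, so I'll go 40 mm lower.

Request:
send_rows:
  steps:
    - [[0,0,0.3,0,0.78],[0,0,0.3,0,0.78],[0,0,0.25,0,0.78],[0,0,0.17,0,0.78],[0,0,0,0,0.78]]

```text
time_s: 3.42
ee_pos: [581.4, 35.6, -8.2]
ee_rot: [-179.9, -0.2, 163.2]
force: [0.5, -1.0, -0.6]
gripper_width: 70.9
gripper_force: 0.0
```

Request:
send_rows:
  steps:
    - [[0,0,0,0,0.78],[0,0,0,0,0.65],[0,0,0,0,0.4],[0,0,0,0,0.3],[0,0,0,0,0.3]]

```text
time_s: 3.83
ee_pos: [583.2, 35.9, -5.9]
ee_rot: [180.0, 0.1, 163.2]
force: [-0.8, 0.1, 0.6]
gripper_width: 51.6
gripper_force: 25.0
```

```bash
python3 go.py 468.6 246.6 190 153.3
```

```text
units x,y,z,yaw [ 4.27  4.21 -4.9   1.44] pos [583.2  35.9  -5.9] rot [1.800e+02 1.000e-01 1.632e+02] F [-0.8  0.1  0.6] T [ 0.13  0.02 -0.02] w 51.6 q [  2.  29. 102.   0.  49. -71.] t 3.8333
```

Request:
send_rows:
  steps:
    - [[0,0,-0.5,0,0.3],[0,0,-0.9,0,0.3],[0,0,-1,0,0.3],[0,0,-1,0,0.3],[0,0,-0.9,0,0.3]]

```text
time_s: 4.25
ee_pos: [582.5, 35.6, 167.8]
ee_rot: [180.0, 0.0, 163.2]
force: [1.1, 0.3, -1.4]
gripper_width: 52.2
gripper_force: 25.0
```

Request:
send_rows:
  steps:
    - [[0.5,0.5,0,0,0.3],[0.6,0.6,0,0,0.3],[0.65,0.65,0,0,0.3],[0.65,0.65,0,0,0.3],[0.65,0.65,0,0,0.3]]

```text
time_s: 4.67
ee_pos: [499.9, 188.7, 165.5]
ee_rot: [-180.0, -0.0, 163.2]
force: [-0.1, 0.1, -2.6]
gripper_width: 52.0
gripper_force: 25.0
```

Request:
send_rows:
  steps:
    - [[0.6,0.6,0,0,0.3],[0.5,0.5,0,0,0.3],[0.12,0.06,0,0.72,0.3],[0,0,0,0.72,0.3],[0,0,0,0,0.3]]

```text
time_s: 5.08
ee_pos: [467.1, 246.7, 165.4]
ee_rot: [-180.0, -0.0, 153.3]
force: [-0.6, -0.6, -2.2]
gripper_width: 52.0
gripper_force: 25.0
```

Request:
send_rows:
  steps:
    - [[0,0,0,0,0.3],[0,0,0,0,0.3],[0,0,0,0,0.3],[0,0,0,0,0.3]]

```text
time_s: 5.42
ee_pos: [468.1, 245.8, 165.5]
ee_rot: [-180.0, -0.0, 153.3]
force: [-0.2, 0.1, -1.0]
gripper_width: 51.9
gripper_force: 25.0
```

```bash
python3 go.py 468.6 246.6 190 153.3; python3 - <<'E'
from h import *
f=grab('scene'); g=grab('top')
a=np.hstack([cv2.resize(f['pixels'][60:240,130:310,::-1],(400,400),interpolation=cv2.INTER_CUBIC),cv2.resize(g['pixels'][195:295,170:270,::-1],(400,400),interpolation=cv2.INTER_CUBIC)]); cv2.imwrite('pics/g3.png',a)
E
```

```text
units x,y,z,yaw [-0.    0.02 -0.61 -0.  ] pos [468.1 245.8 165.5] rot [-180.    -0.   153.3] F [-0.2  0.1 -1. ] T [-0.03  0.03 -0.02] w 51.9 q [ 26.  15.  97.   0.  68. -37.] t 5.4167
```

View pics/g3.png

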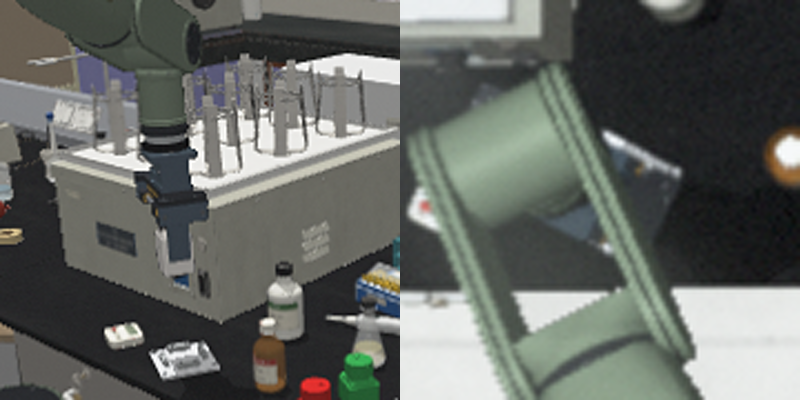

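The scene crop shows the jar held in the gripper at (175,265) above the plate at (185,360). In the top view the arm hides it. I'll find the held jar's position from scene depth, and cross-check the plate the same way.

```bash
python3 - <<'E'
from h import *
f=load('scene'); c=cloud(f); im=f['pixels'].astype(int)
R=lambda P,yaw,ctr:(np.stack([ (P[...,0]-ctr[0])*np.cos(yaw)+(P[...,1]-ctr[1])*np.sin(yaw), -(P[...,0]-ctr[0])*np.sin(yaw)+(P[...,1]-ctr[1])*np.cos(yaw), P[...,2]],-1))
Q=R(c,np.radians(153.3-180),(468.1,245.8))   # jar frame, x fwd, y left
near=(abs(Q[...,0])<60)&(abs(Q[...,1])<70)&(Q[...,2]>110)&(Q[...,2]<300)
white=im.min(-1)>100
for nm,m in (('white',near&white),('blue',near&~white)):
    q=Q[m]; print(nm,len(q))
    for z in range(120,300,10):
        k=q[abs(q[:,2]-z)<5]
        if len(k)>3: print(z,len(k),np.percentile(k,[5,50,95],axis=0)[:,:2].round(1).tolist())
# plate from the scene camera
g=load('top')
pm=(im.min(-1)>140)&(abs(c[...,0]-468)<85)&(abs(c[...,1]-246)<85)&(abs(c[...,2]-8)<14)
v,u=np.nonzero(pm); w=ray(f,np.c_[u,v],8)[:,:2]; r=cv2.minAreaRect(w.astype(np.float32)); print('plate scene',len(u),[np.round(a,1) for a in r])
sm=(abs(c[...,0]-475)<85)&(abs(c[...,1]+198)<85)&(abs(c[...,2]-84)<6); v,u=np.nonzero(sm); w=ray(f,np.c_[u,v],84)[:,:2]; print('shortcap scene',((w.max(0)+w.min(0))/2).round(1),np.ptp(w,axis=0))
E
```

```text
white 184
170 4 [[-21.1, -24.9], [-6.0, -22.5], [13.9, -19.9]]
180 38 [[-23.6, -28.8], [-0.7, -24.9], [26.1, -13.7]]
190 36 [[-24.5, -30.4], [-5.0, -24.7], [20.2, -4.6]]
200 26 [[-24.4, -34.7], [-13.2, -27.0], [24.0, -7.3]]
210 18 [[-24.5, -27.8], [-23.2, -22.7], [24.0, 17.4]]
220 16 [[-24.6, -29.5], [-22.5, -21.5], [24.4, 14.9]]
230 17 [[-24.8, -28.1], [-22.6, -18.9], [25.2, 4.2]]
240 21 [[-23.1, -26.9], [-18.7, -15.0], [23.0, 5.0]]
250 4 [[-19.8, -12.9], [-16.2, -9.8], [-13.6, 0.8]]
blue 231
170 4 [[-5.1, -24.1], [9.0, -21.5], [24.2, -20.6]]
180 5 [[-24.9, -32.4], [-23.6, -20.6], [7.0, 13.8]]
190 4 [[-24.3, -26.7], [1.0, -5.0], [28.3, 20.7]]
200 8 [[-24.2, -36.2], [-6.7, -32.3], [16.4, 19.4]]
210 24 [[-15.7, -39.7], [1.6, -35.1], [17.8, -31.2]]
220 27 [[-13.4, -40.5], [2.6, -36.6], [17.9, -31.3]]
230 26 [[-15.0, -41.0], [1.3, -37.1], [19.0, -32.6]]
240 33 [[-15.8, -41.5], [-1.0, -38.0], [15.2, -10.9]]
250 32 [[-17.5, -42.9], [-5.3, -37.2], [14.4, 11.7]]
260 24 [[-18.9, -44.4], [1.4, -38.5], [17.1, -7.4]]
280 5 [[-35.7, -46.4], [-33.9, 30.8], [-27.7, 63.4]]
290 25 [[-37.6, -51.7], [-33.6, 26.5], [-17.4, 36.8]]
plate scene 242 [array([472.1, 250.9]), array([118.5, 100.2]), np.float64(61.5)]
shortcap scene [ 493.5 -233.3] [100.95226387 104.93121954]
```

Request:
send_rows:
  steps:
    - [[0,0.02,0.5,0,0.3],[0,0,0.9,0,0.3],[0,0,0.9,0,0.3],[0,0,0.8,0,0.3],[0,0,0.45,0,0.3]]

```text
time_s: 5.93
ee_pos: [466.2, 245.7, 20.3]
ee_rot: [-179.8, -0.2, 153.3]
force: [0.4, -0.5, -2.1]
gripper_width: 51.5
gripper_force: 25.0
```

Request:
send_rows:
  steps:
    - [[0,0,0,0,0.3],[0,0,0,0,0.3],[0,0,0,0,0.3]]

```text
time_s: 6.18
ee_pos: [469.7, 247.6, 25.0]
ee_rot: [179.9, 0.1, 153.3]
force: [-0.2, -0.1, -1.9]
gripper_width: 52.1
gripper_force: 25.0
```

```bash
python3 go.py 468.6 246.6 1 153.3
```

```text
units x,y,z,yaw [ 0.01 -0.03  0.6  -0.  ] pos [469.7 247.6  25. ] rot [1.799e+02 1.000e-01 1.533e+02] F [-0.2 -0.1 -1.9] T [-0.   -0.01  0.05] w 52.1 q [ 27.  23. 108.   0.  49. -37.] t 6.1833
```

Request:
send_rows:
  steps:
    - [[0,-0.02,0.1,0,0.3],[0,0,0.1,0,0.3],[0,0,0,0,0.3],[0,0,0,0,0.3],[0,0,0,0,0.3]]

```text
time_s: 6.6
ee_pos: [468.1, 246.4, 15.9]
ee_rot: [180.0, 0.0, 153.3]
force: [-0.3, -0.2, -1.5]
gripper_width: 51.5
gripper_force: 25.0
```

Request:
send_rows:
  steps:
    - [[0,0,0.1,0,0.3],[0,0,0.1,0,0.3],[0,0,0,0,0.3],[0,0,0,0,0.3]]

```text
time_s: 6.93
ee_pos: [467.6, 246.1, 7.1]
ee_rot: [-180.0, -0.0, 153.3]
force: [-0.4, -0.6, -2.6]
gripper_width: 51.9
gripper_force: 25.0
```

```bash
python3 go.py 468.6 246.6 1 153.3
```

```text
units x,y,z,yaw [-0.02  0.02  0.15 -0.  ] pos [467.6 246.1   7.1] rot [-180.    -0.   153.3] F [-0.4 -0.6 -2.6] T [-0.01  0.03  0.05] w 51.9 q [ 27.  24. 109.   0.  47. -37.] t 6.9333
```

Request:
send_rows:
  steps:
    - [[0,0,0.06,0,0.3],[0,0,0.06,0,0.3],[0,0,0.02,0,0.3],[0,0,0,0,0.3],[0,0,0,0,0.3]]

```text
time_s: 7.35
ee_pos: [468.0, 246.3, 2.1]
ee_rot: [180.0, 0.0, 153.3]
force: [-0.5, 0.2, 1.2]
gripper_width: 51.4
gripper_force: 25.0
```

```bash
python3 go.py 468.6 246.6 1 153.3
```

```text
units x,y,z,yaw [-0.01  0.01  0.03 -0.  ] pos [468.  246.3   2.1] rot [180.    0.  153.3] F [-0.5  0.2  1.2] T [-0.1   0.11  0.05] w 51.4 q [ 27.  25. 109.   0.  46. -37.] t 7.35
```

Request:
send_rows:
  steps:
    - [[0,0,0,0,0.78],[0,0,0,0,0.78],[0,0,0,0,0.78],[0,0,0,0,0.78],[0,0,-0.1,0,0.78]]

```text
time_s: 7.77
ee_pos: [467.4, 246.0, 5.5]
ee_rot: [-179.9, -0.1, 153.3]
force: [-0.1, -0.3, -0.2]
gripper_width: 71.0
gripper_force: 0.0
```

Request:
send_rows:
  steps:
    - [[0,0,-0.4,0,0.78],[0,0,-0.4,0,0.78],[0,0,-0.2,0,0.78],[0,0,0,0,0.78],[0,0,0,0,0.78]]

```text
time_s: 8.18
ee_pos: [468.1, 246.3, 46.2]
ee_rot: [180.0, 0.0, 153.3]
force: [-0.6, 0.2, 0.6]
gripper_width: 71.0
gripper_force: 0.0
```

```bash
python3 go.py 468.6 246.6 46 153.3;  python3 - <<'E'
from h import *
import pickle
f=grab('scene'); c=cloud(f); im=f['pixels'].astype(int)
cv2.imwrite('pics/g4.png',cv2.resize(f['pixels'][150:240,150:270,::-1],(780,585),interpolation=cv2.INTER_CUBIC))
P=c.reshape(-1,3); q=P[(P[:,2]>140)&(P[:,0]>540)&(P[:,0]<800)&(P[:,1]>150)&(P[:,1]<450)]; print('box minx',np.percentile(q[:,0],[0,2,5]).round())
E
```

```text
units x,y,z,yaw [-0.01  0.01  0.01  0.  ] pos [468.1 246.3  46.2] rot [180.    0.  153.3] F [-0.6  0.2  0.6] T [-0.03 -0.02 -0.01] w 71.0 q [ 27.  21. 107.   0.  52. -37.] t 8.1833
box minx [583. 588. 590.]
```

View pics/g4.png

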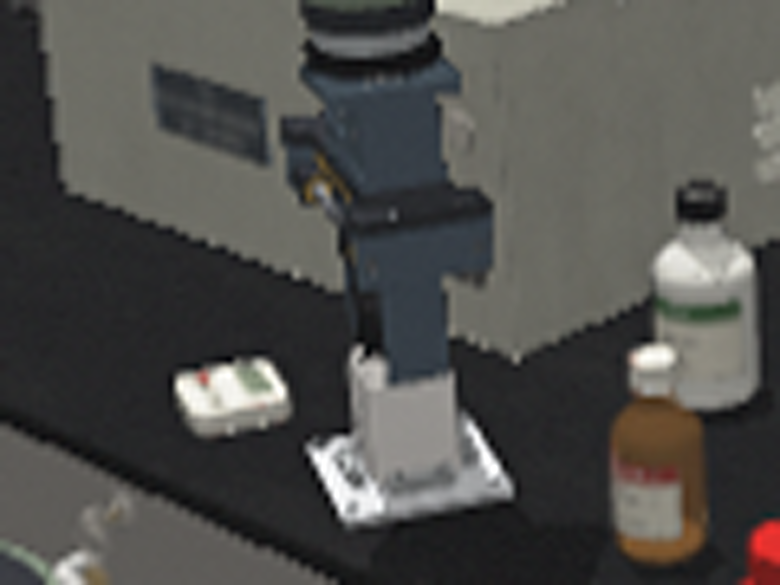

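The jar at (405,430) stands upright on the plate between its stops, with the fingers around its cap. Next I grip the cap and turn it clockwise.

Request:
send_rows:
  steps:
    - [[0,0,0,0,0.5],[0,0,0,0,0.3],[0,0,0,0,0.3],[0,0,0,0,0.3],[0,0,0,0,0.3]]
  squeeze: 30

```text
time_s: 8.65
ee_pos: [467.7, 246.2, 45.6]
ee_rot: [-180.0, -0.0, 153.3]
force: [-0.5, 0.3, -2.1]
gripper_width: 43.3
gripper_force: 30.0
```

Request:
send_rows:
  steps:
    - [[0,0,0,0.6,0.3],[0,0,0,0.9,0.3],[0,0,0,0.9,0.3],[0,0,0,0.9,0.3],[0,0,0,0.9,0.3]]

```text
time_s: 9.07
ee_pos: [467.2, 246.2, 45.7]
ee_rot: [-179.9, -0.0, 124.1]
force: [-1.7, 0.7, 0.2]
gripper_width: 43.3
gripper_force: 30.0
```

```bash
python3 go.py 468.6 246.6 46 64
```

```text
units x,y,z,yaw [-0.01  0.03 -0.01  8.75] pos [467.2 246.2  45.7] rot [-179.9   -0.   124.1] F [-1.7  0.7  0.2] T [0.05 0.3  0.16] w 43.3 q [ 27.  21. 107.   0.  52.  -8.] t 9.0667
```

Request:
send_rows:
  steps:
    - [[0,0,0,0.9,0.3],[0,0,0,0.9,0.3],[0,0,0,0.9,0.3],[0,0,0,0.9,0.3],[0,0,0,0.9,0.3]]

```text
time_s: 9.48
ee_pos: [467.1, 246.2, 45.6]
ee_rot: [-179.9, 0.0, 93.2]
force: [-0.9, -0.2, -0.7]
gripper_width: 43.3
gripper_force: 30.0
```

Request:
send_rows:
  steps:
    - [[0,0,0,0.8,0.3],[0,0,0,0.8,0.3],[0,0,0,0.7,0.3],[0,0,0,0.5,0.3]]

```text
time_s: 9.82
ee_pos: [467.0, 246.2, 45.6]
ee_rot: [-179.9, 0.0, 74.0]
force: [-1.2, 0.1, 0.1]
gripper_width: 43.3
gripper_force: 30.0
```

```bash
python3 go.py 468.6 246.6 46 64
```

```text
units x,y,z,yaw [ 0.02  0.04 -0.01  1.46] pos [467.  246.2  45.6] rot [-179.9    0.    74. ] F [-1.2  0.1  0.1] T [0.02 0.47 0.08] w 43.3 q [ 27.  21. 107.   0.  52.  42.] t 9.8167
```

Request:
send_rows:
  steps:
    - [[0,0,0,0.5,0.3],[0,0,0,0.5,0.3],[0,0,0,0.4,0.3],[0,0,0,0.2,0.3],[0,0,0,0,0.3]]

```text
time_s: 10.23
ee_pos: [467.1, 246.2, 45.6]
ee_rot: [-179.9, 0.1, 63.2]
force: [-1.9, 0.7, -1.2]
gripper_width: 43.6
gripper_force: 30.0
```

```bash
python3 go.py 468.6 246.6 46 64
```

```text
units x,y,z,yaw [ 0.02  0.03 -0.01 -0.11] pos [467.1 246.2  45.6] rot [-1.799e+02  1.000e-01  6.320e+01] F [-1.9  0.7 -1.2] T [0.14 0.52 0.08] w 43.6 q [ 27.  21. 107.   0.  52.  53.] t 10.2333
```

Request:
send_rows:
  steps:
    - [[0,0,0,0.3,0.3],[0,0,0,0.3,0.3],[0,0,0,0.2,0.3],[0,0,0,0,0.3]]

```text
time_s: 10.57
ee_pos: [467.2, 246.2, 45.7]
ee_rot: [-179.9, 0.0, 57.7]
force: [-1.9, 1.2, -2.4]
gripper_width: 43.6
gripper_force: 30.0
```

```bash
python3 go.py 468.6 246.6 46 64
```

```text
units x,y,z,yaw [ 0.03  0.02 -0.01 -0.91] pos [467.2 246.2  45.7] rot [-179.9    0.    57.7] F [-1.9  1.2 -2.4] T [0.21 0.71 0.06] w 43.6 q [ 27.  21. 107.   0.  52.  59.] t 10.5667
```

Request:
send_rows:
  steps:
    - [[0,0,0,0.4,0.3],[0,0,0,0.4,0.3],[0,0,0,0.4,0.3],[0,0,0,0.2,0.3],[0,0,0,0,0.3]]

```text
time_s: 10.98
ee_pos: [467.3, 246.3, 45.7]
ee_rot: [-179.9, 0.0, 48.1]
force: [-2.9, 1.8, -0.8]
gripper_width: 43.6
gripper_force: 30.0
```

```bash
python3 go.py 468.6 246.6 46 64
```

```text
units x,y,z,yaw [ 0.03  0.02 -0.01 -2.31] pos [467.3 246.3  45.7] rot [-179.9    0.    48.1] F [-2.9  1.8 -0.8] T [0.39 0.81 0.02] w 43.6 q [ 27.  21. 107.   0.  52.  68.] t 10.9833
```

Request:
send_rows:
  steps:
    - [[0,0,0,0.4,0.3],[0,0,0,0.4,0.3],[0,0,0,0.2,0.3],[0,0,0,0,0.3]]

```text
time_s: 11.32
ee_pos: [466.7, 245.6, 45.9]
ee_rot: [-180.0, 0.2, 41.4]
force: [-5.3, 0.5, 1.6]
gripper_width: 43.4
gripper_force: 30.0
```

```bash
python3 go.py 468.6 246.6 46 64
```

```text
units x,y,z,yaw [ 0.05  0.01 -0.   -3.28] pos [466.7 245.6  45.9] rot [-180.     0.2   41.4] F [-5.3  0.5  1.6] T [0.05 1.07 0.77] w 43.4 q [ 27.  21. 107.  -0.  52.  75.] t 11.3167
```

Torque rose to 0.77 N m after 112°, so the cap has reached its home stop. I'll nudge it slightly further, release, retreat and look.

Request:
send_rows:
  steps:
    - [[0,0,0,0.15,0.3],[0,0,0,0,0.3],[0,0,0,0,0.78],[0,0,0,0,0.78],[0,0,0,0,0.78]]

```text
time_s: 11.73
ee_pos: [469.3, 246.4, 46.3]
ee_rot: [179.9, -0.1, 40.2]
force: [0.4, 0.4, -0.5]
gripper_width: 60.9
gripper_force: 0.0
```

Request:
send_rows:
  steps:
    - [[0,0,-0.4,0,0.78],[0,0,-1,0,0.78],[0,0,-1,0,0.78],[0,0,-1,0,0.78],[0,0,0,0,0.78]]

```text
time_s: 12.15
ee_pos: [473.5, 248.5, 190.6]
ee_rot: [179.7, -1.0, 40.2]
force: [1.5, 0.0, -0.2]
gripper_width: 71.1
gripper_force: 0.0
```

```bash
python3 go.py 475.5 -198 175 103
```

```text
units x,y,z,yaw [-7.16  8.56  0.39 -9.14] pos [473.5 248.5 190.6] rot [179.7  -1.   40.2] F [ 1.5  0.  -0.2] T [-0.07  0.06 -0.02] w 71.1 q [26. 14. 95. -0. 71. 76.] t 12.15
```

Request:
send_rows:
  steps:
    - [[0,0,0,-1,0.78],[0,0,0,-1,0.78],[0,0,0,-1,0.78],[0,0,0,-1,0.78],[0,0,0,-1,0.78]]

```text
time_s: 12.57
ee_pos: [468.8, 246.2, 182.1]
ee_rot: [179.9, -0.1, 74.9]
force: [0.0, 0.3, 0.1]
gripper_width: 71.3
gripper_force: 0.0
```

Request:
send_rows:
  steps:
    - [[0,0,0,-1,0.78],[0,0,0,-1,0.78],[0,0,0,-1,0.78],[0,0,0,-1,0.78],[0,0,0,0,0.78]]

```text
time_s: 12.98
ee_pos: [468.6, 246.2, 182.0]
ee_rot: [179.9, -0.0, 102.2]
force: [-0.2, 0.3, -0.6]
gripper_width: 70.9
gripper_force: 0.0
```

Request:
send_rows:
  steps:
    - [[-0.91,-0.19,0,0,0.78],[-0.91,-0.19,0,0,0.78],[-0.91,-0.19,0,0,0.78],[-0.91,-0.19,0,0,0.78],[-0.91,-0.19,0,0,0.78]]

```text
time_s: 13.4
ee_pos: [469.1, 58.6, 182.1]
ee_rot: [179.9, 0.0, 101.9]
force: [0.8, -0.4, -0.4]
gripper_width: 71.1
gripper_force: 0.0
```

Request:
send_rows:
  steps:
    - [[-0.91,-0.19,0,0,0.78],[-0.91,-0.19,0,0,0.78],[-0.91,-0.19,0,0,0.78],[-0.91,-0.19,0,0,0.78],[-0.5,-0.1,0,0,0.78]]

```text
time_s: 13.82
ee_pos: [470.1, -112.7, 182.1]
ee_rot: [179.9, 0.1, 101.7]
force: [1.4, -0.0, -0.1]
gripper_width: 71.1
gripper_force: 0.0
```

```bash
python3 go.py 475.5 -198 175 100;  python3 - <<'E'
from h import *
f=grab('top'); g=grab('scene'); im=f['pixels']
x0,x1,y0,y1=198,248,218,268
a=cv2.resize(im[y0:y1,x0:x1,::-1],(400,400),interpolation=cv2.INTER_CUBIC)
b=cv2.resize(g['pixels'][170:250,170:290,::-1],(400,267),interpolation=cv2.INTER_CUBIC); b=np.vstack([b,np.zeros((133,400,3),np.uint8)])
cv2.imwrite('pics/g5.png',np.hstack([a,b]))
c=cloud(f); Z=c[...,2]; m=np.zeros(Z.shape,bool); m[y0:y1,x0:x1]=abs(Z[y0:y1,x0:x1]-110)<7; v,u=np.nonzero(m); w=ray(f,np.c_[u,v],110)[:,:2]; print('tall cap top',((w.max(0)+w.min(0))/2).round(1),w.mean(0).round(1),np.median(Z[m]))
E
```

```text
units x,y,z,yaw [-2.12 -0.3   0.18  0.25] pos [ 470.1 -112.7  182.1] rot [1.799e+02 1.000e-01 1.017e+02] F [ 1.4 -0.  -0.1] T [-0.04  0.03  0.  ] w 71.1 q [-15.  10. 101.  -0.  69. -26.] t 13.8167
tall cap top [469.  244.6] [469.8 246.3] 109.49805653609883
```

View pics/g5.png

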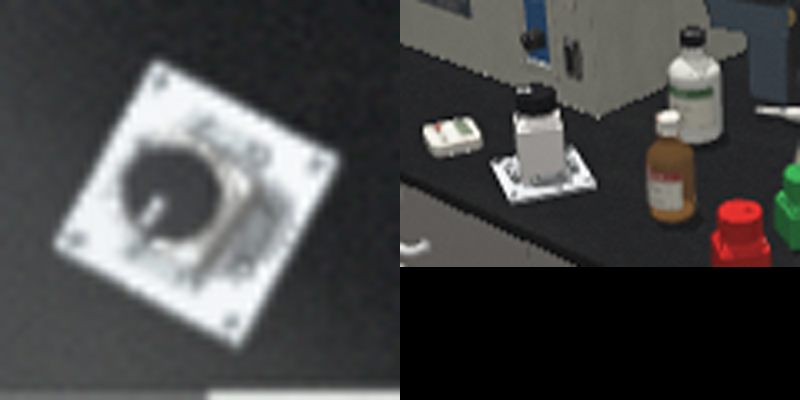

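The crop shows the tall jar between its stops. Its bar, from about (172,192) to (148,225), points at roughly 147°, where the nib side should be, so the cap is home. Now the short jar.

Request:
send_rows:
  steps:
    - [[-0.8,-0.12,0,0.12,0.78],[-0.8,-0.12,0,0.12,0.78],[-0.52,-0.06,0,0,0.78],[0,0,0,0,0.78],[0,0,0,0,0.78]]

```text
time_s: 14.33
ee_pos: [475.0, -194.0, 181.7]
ee_rot: [180.0, -0.1, 100.3]
force: [-0.3, 1.0, 0.1]
gripper_width: 71.1
gripper_force: 0.0
```

Request:
send_rows:
  steps:
    - [[0,0,0.6,0,0.78],[0,0,0.8,0,0.78],[0,0,0.8,0,0.78],[0,0,0.6,0,0.78],[0,0,0,0,0.78]]

```text
time_s: 14.75
ee_pos: [471.1, -190.9, 65.6]
ee_rot: [-179.5, -0.4, 100.5]
force: [-0.9, -0.5, -0.3]
gripper_width: 71.2
gripper_force: 0.0
```

Request:
send_rows:
  steps:
    - [[0,0,0,0,0.78],[0,0,0,0,0.78]]

```text
time_s: 14.92
ee_pos: [476.1, -193.8, 71.4]
ee_rot: [179.9, 0.1, 100.5]
force: [0.8, 0.3, 1.0]
gripper_width: 71.3
gripper_force: 0.0
```

```bash
python3 go.py 475.5 -198 21 100
```

```text
units x,y,z,yaw [-0.1  -0.03  1.26  0.07] pos [ 476.1 -193.8   71.4] rot [1.799e+02 1.000e-01 1.005e+02] F [0.8 0.3 1. ] T [-0.07  0.03 -0.01] w 71.3 q [-23.  18. 107.   0.  55. -34.] t 14.9167
```

Request:
send_rows:
  steps:
    - [[-0.1,-0.02,0.4,0,0.78],[0,0,0.4,0,0.78],[0,0,0.3,0,0.78],[0,0,0.14,0,0.78],[0,0,0,0,0.78]]

```text
time_s: 15.33
ee_pos: [475.2, -198.3, 20.9]
ee_rot: [180.0, 0.0, 100.4]
force: [-0.7, -0.1, -0.5]
gripper_width: 70.8
gripper_force: 0.0
```

Request:
send_rows:
  steps:
    - [[0,0,0,0,0.78],[0,0,0,0,0.5],[0,0,0,0,0.3],[0,0,0,0,0.3],[0,0,0,0,0.3]]

```text
time_s: 15.75
ee_pos: [475.0, -198.5, 20.8]
ee_rot: [180.0, 0.0, 100.4]
force: [0.2, 0.6, -0.2]
gripper_width: 47.8
gripper_force: 0.0
```

```bash
python3 go.py 475.5 -198 21 180
```

```text
units x,y,z,yaw [ 1.000e-02  1.000e-02 -0.000e+00 -1.157e+01] pos [ 475.  -198.5   20.8] rot [180.    0.  100.4] F [ 0.2  0.6 -0.2] T [-0.11  0.04  0.03] w 47.8 q [-24.  22. 110.   0.  48. -34.] t 15.75
```

Close fully, then turn anticlockwise (negative) for about 80°.

Request:
send_rows:
  steps:
    - [[0,0,0,0,0.3],[0,0,0,0,0.3],[0,0,0,0,0.3],[0,0,0,-0.5,0.3],[0,0,0,-0.8,0.3]]

```text
time_s: 16.17
ee_pos: [475.5, -198.9, 20.6]
ee_rot: [179.9, 0.1, 109.5]
force: [-0.3, -0.4, 1.2]
gripper_width: 43.3
gripper_force: 30.0
```

Request:
send_rows:
  steps:
    - [[0,0,0,-0.9,0.3],[0,0,0,-0.9,0.3],[0,0,0,-0.9,0.3],[0,0,0,-0.9,0.3],[0,0,0,-0.9,0.3]]

```text
time_s: 16.58
ee_pos: [475.3, -198.8, 20.6]
ee_rot: [180.0, 0.1, 140.6]
force: [-1.1, -0.8, 1.9]
gripper_width: 43.2
gripper_force: 30.0
```

```bash
python3 go.py 475.5 -198 21 180
```

```text
units x,y,z,yaw [ 0.01  0.02 -0.01 -5.73] pos [ 475.3 -198.8   20.6] rot [1.800e+02 1.000e-01 1.406e+02] F [-1.1 -0.8  1.9] T [-0.2   0.07 -0.13] w 43.2 q [-24.  22. 110.   0.  48. -75.] t 16.5833
```

Request:
send_rows:
  steps:
    - [[0,0,0,-0.9,0.3],[0,0,0,-0.9,0.3],[0,0,0,-0.9,0.3],[0,0,0,-0.9,0.3],[0,0,0,-0.9,0.3]]

```text
time_s: 17.0
ee_pos: [474.9, -198.7, 20.6]
ee_rot: [-180.0, 0.0, 171.5]
force: [-0.5, -1.9, 2.8]
gripper_width: 43.1
gripper_force: 30.0
```

Request:
send_rows:
  steps:
    - [[0,0,0,-0.8,0.3],[0,0,0,0,0.3]]

```text
time_s: 17.17
ee_pos: [474.7, -198.7, 20.6]
ee_rot: [-180.0, 0.0, 176.8]
force: [-1.1, -0.7, 4.6]
gripper_width: 43.3
gripper_force: 30.0
```

```bash
python3 go.py 475.5 -198 21 180
```

```text
units x,y,z,yaw [-0.02  0.02 -0.01 -0.46] pos [ 474.7 -198.7   20.6] rot [-180.     0.   176.8] F [-1.1 -0.7  4.6] T [-0.02  0.38  0.09] w 43.3 q [ -24.   22.  110.   -0.   48. -111.] t 17.1667
```

Request:
send_rows:
  steps:
    - [[0,0,0,0,0.7],[0,0,0,0,0.7],[0,0,0,0,0.7],[0,0,0,0,0.7],[0,0,0,0.9,0.7]]

```text
time_s: 17.58
ee_pos: [474.8, -198.3, 20.1]
ee_rot: [180.0, -0.0, 170.4]
force: [-0.5, -0.3, -0.1]
gripper_width: 63.7
gripper_force: 0.0
```

Request:
send_rows:
  steps:
    - [[0,0,0,1,0.7],[0,0,0,1,0.7],[0,0,0,1,0.7],[0,0,0,1,0.7],[0,0,0,1,0.7]]

```text
time_s: 18.0
ee_pos: [474.8, -198.3, 20.2]
ee_rot: [180.0, -0.0, 135.8]
force: [-0.1, -0.9, 0.4]
gripper_width: 64.2
gripper_force: 0.0
```

Request:
send_rows:
  steps:
    - [[0,0,0,1,0.7],[0,0,0,1,0.7],[0,0,0,1,0.7],[0,0,0,1,0.7],[0,0,0,1,0.7]]

```text
time_s: 18.42
ee_pos: [474.8, -198.3, 20.2]
ee_rot: [180.0, -0.0, 101.4]
force: [-0.1, 0.2, 0.4]
gripper_width: 64.0
gripper_force: 0.0
```

Request:
send_rows:
  steps:
    - [[0,0,0,0,0.3],[0,0,0,0,0.3],[0,0,0,0,0.3],[0,0,0,0,0.3],[0,0,0,0,0.3]]

```text
time_s: 18.83
ee_pos: [474.6, -198.3, 20.3]
ee_rot: [-180.0, -0.0, 101.9]
force: [-0.2, -0.1, -0.3]
gripper_width: 43.2
gripper_force: 30.0
```

Request:
send_rows:
  steps:
    - [[0,0,0,0,0.3],[0,0,0,-0.7,0.3],[0,0,0,-0.9,0.3],[0,0,0,-0.9,0.3],[0,0,0,-0.7,0.3]]

```text
time_s: 19.25
ee_pos: [474.1, -198.5, 20.3]
ee_rot: [-180.0, -0.0, 124.1]
force: [-2.0, -0.6, 1.4]
gripper_width: 43.4
gripper_force: 30.0
```

```bash
python3 go.py 475.5 -198 21 180
```

```text
units x,y,z,yaw [-0.01  0.03 -0.02 -8.13] pos [ 474.1 -198.5   20.3] rot [-180.    -0.   124.1] F [-2.  -0.6  1.4] T [-0.21  0.3  -0.17] w 43.4 q [-24.  22. 110.  -0.  48. -58.] t 19.25
```

Request:
send_rows:
  steps:
    - [[0,0,0,-0.5,0.3],[0,0,0,-0.5,0.3],[0,0,0,-0.4,0.3],[0,0,0,-0.1,0.3],[0,0,0,0,0.3]]

```text
time_s: 19.67
ee_pos: [474.1, -198.5, 20.3]
ee_rot: [-180.0, -0.0, 134.1]
force: [-2.4, -1.4, 1.6]
gripper_width: 43.5
gripper_force: 30.0
```

```bash
python3 go.py 475.5 -198 21 180
```

```text
units x,y,z,yaw [-0.01  0.03 -0.02 -6.67] pos [ 474.1 -198.5   20.3] rot [-180.    -0.   134.1] F [-2.4 -1.4  1.6] T [-0.32  0.44  0.02] w 43.5 q [-24.  22. 110.  -0.  48. -68.] t 19.6667
```

Request:
send_rows:
  steps:
    - [[0,0,0,-0.4,0.3],[0,0,0,-0.4,0.3],[0,0,0,-0.2,0.3],[0,0,0,0,0.3]]

```text
time_s: 20.0
ee_pos: [474.2, -198.5, 20.3]
ee_rot: [-180.0, -0.0, 141.0]
force: [-3.2, -1.7, 3.2]
gripper_width: 43.5
gripper_force: 30.0
```

```bash
python3 go.py 475.5 -198 21 180
```

```text
units x,y,z,yaw [-0.02  0.03 -0.02 -5.67] pos [ 474.2 -198.5   20.3] rot [-180.   -0.  141.] F [-3.2 -1.7  3.2] T [-0.45  0.67 -0.03] w 43.5 q [-24.  22. 110.  -0.  48. -75.] t 20.0
```

Request:
send_rows:
  steps:
    - [[0,0,0,-0.4,0.3],[0,0,0,-0.4,0.3],[0,0,0,-0.2,0.3],[0,0,0,0,0.3]]

```text
time_s: 20.33
ee_pos: [474.2, -198.5, 20.4]
ee_rot: [-180.0, -0.0, 147.9]
force: [-3.6, -3.5, 3.2]
gripper_width: 43.3
gripper_force: 30.0
```

```bash
python3 go.py 475.5 -198 21 180
```

```text
units x,y,z,yaw [-0.02  0.03 -0.02 -4.68] pos [ 474.2 -198.5   20.4] rot [-180.    -0.   147.9] F [-3.6 -3.5  3.2] T [-0.57  0.87 -0.06] w 43.3 q [-24.  22. 110.  -0.  48. -82.] t 20.3333
```

Request:
send_rows:
  steps:
    - [[0,0,0,-0.4,0.3],[0,0,0,-0.4,0.3],[0,0,0,-0.2,0.3],[0,0,0,0,0.3]]

```text
time_s: 20.67
ee_pos: [474.3, -198.6, 20.4]
ee_rot: [-180.0, -0.0, 154.7]
force: [-4.7, -2.9, 3.6]
gripper_width: 43.4
gripper_force: 30.0
```

```bash
python3 go.py 475.5 -198 21 180
```

```text
units x,y,z,yaw [-0.02  0.03 -0.02 -3.68] pos [ 474.3 -198.6   20.4] rot [-180.    -0.   154.7] F [-4.7 -2.9  3.6] T [-0.64  0.87 -0.06] w 43.4 q [-24.  22. 110.  -0.  48. -89.] t 20.6667
```

Request:
send_rows:
  steps:
    - [[0,0,0,-0.4,0.3],[0,0,0,-0.4,0.3],[0,0,0,-0.2,0.3],[0,0,0,0,0.3]]

```text
time_s: 21.0
ee_pos: [473.1, -198.1, 20.4]
ee_rot: [180.0, -0.2, 161.4]
force: [-6.8, -3.0, 5.3]
gripper_width: 43.9
gripper_force: 30.0
```

```bash
python3 go.py 475.5 -198 21 180
```

```text
units x,y,z,yaw [-0.06  0.02 -0.02 -2.7 ] pos [ 473.1 -198.1   20.4] rot [180.   -0.2 161.4] F [-6.8 -3.   5.3] T [-0.56  1.29 -0.75] w 43.9 q [-24.  22. 110.  -0.  48. -95.] t 21.0
```

Stop reached (-0.75 N m). Release, retreat and check.

Request:
send_rows:
  steps:
    - [[0,0,0,-0.15,0.3],[0,0,0,0,0.3],[0,0,0,0,0.78],[0,0,0,0,0.78],[0,0,0,0,0.78]]

```text
time_s: 21.42
ee_pos: [475.7, -198.2, 20.4]
ee_rot: [180.0, 0.1, 162.6]
force: [-0.6, 0.3, -0.4]
gripper_width: 60.7
gripper_force: 0.0
```

Request:
send_rows:
  steps:
    - [[0,0,-0.3,0,0.78],[0,0,-0.9,0,0.78],[0,0,-0.9,0,0.78],[0,0,-0.9,0,0.78],[0,0,-0.9,0,0.78]]

```text
time_s: 21.83
ee_pos: [475.1, -197.9, 178.0]
ee_rot: [180.0, 0.0, 162.6]
force: [-0.1, -0.1, -0.4]
gripper_width: 71.1
gripper_force: 0.0
```

Request:
send_rows:
  steps:
    - [[0.3,0.9,0,0,0.78],[0.3,0.9,0,0,0.78],[0.3,0.9,0,0,0.78],[0.3,0.9,0,0,0.78],[0.3,0.9,0,0,0.78]]

```text
time_s: 22.25
ee_pos: [471.3, -6.6, 176.6]
ee_rot: [179.9, 0.1, 162.6]
force: [1.0, 1.5, 0.2]
gripper_width: 71.0
gripper_force: 0.0
```

Request:
send_rows:
  steps:
    - [[0,0,0,0,0.78],[0,0,0,0,0.78],[0,0,0,0,0.78],[0,0,0,0,0.78],[0,0,0,0,0.78]]

```text
time_s: 22.67
ee_pos: [471.3, -9.7, 176.3]
ee_rot: [180.0, 0.0, 162.5]
force: [-0.1, -0.4, 0.4]
gripper_width: 71.2
gripper_force: 0.0
```

```bash
python3 go.py 475.5 -198 21 180;  python3 - <<'E'
from h import *
f=grab('top'); g=grab('scene'); im=f['pixels']
rs=lambda a,w,h:cv2.resize(a[...,::-1],(w,h),interpolation=cv2.INTER_CUBIC)
r1=np.hstack([rs(im[218:268,198:248],300,300),rs(im[217:267,315:365],300,300)])
r2=rs(g['pixels'][180:280,170:370],600,300)
cv2.imwrite('pics/g6.png',np.vstack([r1,r2]))
c=cloud(f); Z=c[...,2]
for n,(x0,x1,y0,y1),z in (('tall',(198,248,218,268),110),('short',(315,365,217,267),84),('spare',(318,344,174,200),76)):
    u,v=np.meshgrid(range(x0,x1),range(y0,y1)); W=ray(f,np.c_[u.ravel(),v.ravel()],z)[:,:2]
    cc=W[abs(Z[y0:y1,x0:x1].ravel()-z)<5]; ctr=cc.mean(0)
    gr=im[y0:y1,x0:x1].astype(int).min(-1).ravel(); d=W-ctr; m=np.hypot(*d.T)<17; w=np.clip(gr-75,0,None)*m
    b=(d*w[:,None]).sum(0)/w.sum(); print(n,len(cc),ctr.round(1),((cc.max(0)+cc.min(0))/2).round(1),'bar',np.degrees(np.arctan2(b[1],b[0])).round(1))
E
```

```text
units x,y,z,yaw [-1.51 -4.46  3.88 -2.54] pos [471.3  -9.7 176.3] rot [180.    0.  162.5] F [-0.1 -0.4  0.4] T [ 0.    0.02 -0.02] w 71.2 q [ -3.   9. 103.   0.  68. -75.] t 22.6667
tall 93 [469.8 246.7] [469.  244.6] bar 145.5
short 95 [ 482.3 -203.7] [ 502.6 -227.5] bar -18.6
spare 88 [ 676.7 -169.8] [ 675.8 -169.4] bar 147.7
```

View pics/g6.png

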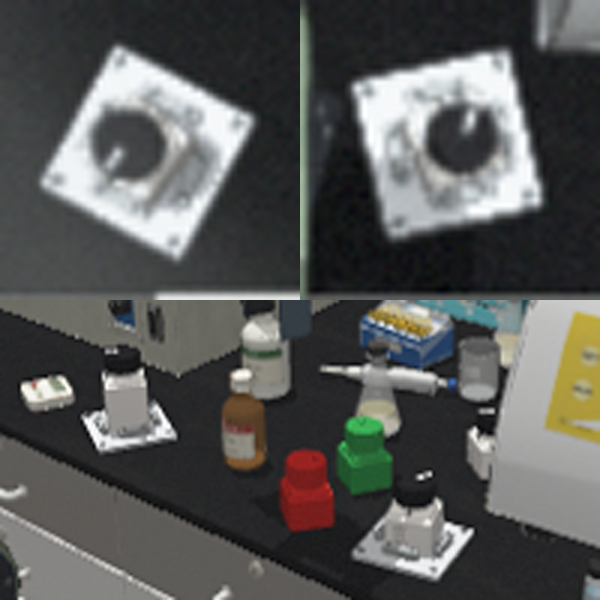

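Both jars stand between their stops. The tall bar at (117,158) points to the nib (about 146°). The short bar at (470,120) points to about -22°, roughly 143° from its nib side, so the cap is at its stop. Handing in.

```bash
python3 -c "
from workcell import env
print(env.job_done())"
```

```text
the job is handed in; nothing more can be done
None
```

The job is handed in, with no verdict returned: the tall jar is between the stops of the empty plate with its cap then screwed home, and the short jar's cap is unscrewed to its stop with the jar still between its stops.

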